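Slide the order tally under the stand's spring clip

ROBOT

A 6-joint arm with a two-finger parallel gripper is mounted at the origin on the work surface. World frame = base frame: x ahead of the robot, y to its left, z up, the work surface at z = 0. Lengths are in m, angles in degrees, forces in N, time in s.
With the tool pointing down it reaches from about 0.35 to 0.875 m from the base axis. Payload 4.2 kg.
Tool frame: the origin (TCP) lies on the centre line of the jaws, within the pads' length; the fingertips stand tip_reach ahead of it and the grasp point (between the pads) is the TCP (tip_reach is the distance from the TCP to the fingertips, in m); z points along the fingers, y is the line along which they close (so a half turn about z gives the same grasp; the last joint's range is limited). The gripper opens to 87 mm and grips with 3 to 60 N. Pads are 19 mm wide; open, the fingers measure 117 mm over their backs; the gripper's body (75 mm by 190 mm) begins 51 mm behind the grasp point.
Start: joints at [82.54, 22.042, 0.453, 0, -68.411, -14.817], TCP at [0.237, 0.578, 0.242] pointing down, gripper open.
Joint ranges: [-179.83, 179.83], [-69.29, 118.12], [-61.27, 80.66], [-181.25, 117.63], [-171.15, -9.14], [-177.46, 177.46]. Speed limits (degrees/s): [159.86, 159.86, 180, 180, 180, 180].

INTERFACE

Orientations are given as a 3x3 rotation matrix whose columns are the frame's x, y, z axes.
In Python, from station import sense, capture, finish_job, tip_reach gives the robot as it stands.
- The arm moves only by the tool arm_command, never from a script. Its argument "deltas" is a list of rows, each a list of 7 numbers: the turn, a rotation vector about the tool's x, y, z in rad, then the shift along the tool's x, y, z in cm, then the closure, from -1 (fully open) to 1 (shut), so that 0 is half open. In form: [[rx, ry, rz, dx, dy, dz, hand], ...]. A call has 1 to 8 rows; each row is the pose to reach, as a shift and turn from the pose commanded when the call began, along the tool's axes at that moment; what a row does not reach only later rows make up. A row lasts 1/12 s, in which the tool goes at most 41.7 mm and 7.16 degrees, less where a joint would pass 70% of its speed; a pose out of reach is approached as far as the arm can. A call with a gripper value outside its range is refused whole. The fingers move at their own pace and stop on an object; the grip force is fixed at half the most. Time passes only in rows, so rows that repeat a pose let the fingers close. It gives the time, the measured TCP pose, the force, the opening and the grip force at its end, in the units of the state.
- sense(): the state, without advancing time (a new reading comes with each control period).
- capture(name): name is "side" or "top" or "wrist"; returns a dict with "pixels" (420x560x3 uint8, blue, green, red), "fovy" (degrees; the focal length in pixels is half the picture's height over the tangent of half this angle, whatever the lens; pixels are square), "cx", "cy" (the principal point, pixels), "k1" (the pictures are not rectified: a ray, as slopes to the right and down, at radius r is drawn at 1 + k1 r^2 times it, then the intrinsics apply), "rvec" (rotation vector, rad) and "tvec" (3), from world to camera coordinates, as OpenCV has them. Camera axes: x right, y down, z forward; pixel columns grow to the right and rows downward; lengths in m; the calibration is good to about 2 mm. A picture is of the moment at which its call begins. There is no depth.
- finish_job(): hands the job in; it is judged then, once.
The state is a dict: "time_s": time; "joints": joint angles; "joint_velocities": joint speeds; "effort": joint torques, N m; "tcp_pos": TCP position; "ee_rot": TCP orientation; "wrist_force": force on the tool from outside, world axes, zero at the start; "moment": the same for the moment, N m; "gripper_width": opening from 0.0 (shut) to 1.0 (fully open); "gripper_force": force on a finger pad.
Only numpy, scipy, OpenCV 4.12 (cv2) and the standard library are available. Lean on these libraries where they do the work, as an engineer would, in place of code of your own. Each camera call takes 0.05 s, during which the arm holds its last target. There are 200 camera calls.

TASK

Clip the lilac order tally into the order stand: with one fingertip press the clip's orange tab down and keep it down, while the other fingertip pushes the tally along its lane, beneath the raised jaw, fully home against the end stop. Only then let the tab up so the jaw closes on the tally, and move clear. Push only: do not lift the tally, and leave everything else on the counter alone.

Things in the scene. Friction and masses are not known exactly. Their poses are not given: they have to be found in the camera images.
- stand: fixed order stand. Origin on the counter below the clip's axle, on the lane's centre line; x along the lane to the end stop, y to the tab's side, z up. White deck, top 30 mm above the counter, x -160 to +68, y -31 to +31 mm; dark base plate 12 mm thick, x -170 to +80, y -38 to +84 mm. Highest fixed point 44 mm
- lane_end (a point): middle of the end stop's face at deck height: stand x = +58, y = 0, z = 30 mm; axes as the stand's. The stop is 14 mm high. The lane between two 10 mm high aluminium fences (inner faces at y = +-27 mm) runs from stand x = -120 mm, where it is open, to the stop
- tally: lilac flat order tally with white paper panel, 110 (x) x 50 (y) x 8 mm, 30 to 80 g, loose, flat on the deck between the fences. Origin at the centre of its underside, x along the lane; the rear edge to push is at its x = -55 mm. Starts with its front edge short of the closed jaw; home, its origin is at stand x = +3 mm
- clip (a joint): spring clip angle (rad), a rocker on an axle along y at stand x = 0, z = 34 mm. 0 = rest, jaw 1.5 mm above the deck, blocking the lane; grows as the tab is pressed: 0.16 = jaw resting on the tally, above 0.20 = jaw clears it, 0.29 = tab level with the deck top, 0.34 = limit. The spring returns it when let go: 0.12 N m at rest, 0.29 N m at 0.29 rad (2 to 5 N at the tab)
- clip_jaw (a point): underside of the clip's jaw over the lane's centre line; the jaw is an orange bar across the lane, at rest at stand x = +36 to +46 mm; it moves with the clip and rises 10 mm per 0.25 rad
- clip_tab (a point): top face of the clip's orange tab, 100 mm from the axle; moves with the clip. The tab is a flat strip beside the lane, stand y 38 to 74 mm, 50 to 145 mm from the axle towards -x. At rest it slopes up towards -x (58 mm above the counter here, 70 mm at its end). Pressed level with the deck, two fingertips at one height, 56 mm apart, hold it and push the tally together, one sliding along the tab
- palette_knife: palette knife with blue handle, 245 mm long along its x, 24 mm wide, 16 mm high, origin on the counter near its middle; bystander, leave alone
- cup: white cup, 72 mm across the rim, 85 mm high, origin at centre of underside; bystander, leave alone
- pepper_pot: steel pepper pot, 44 mm diameter, 82 mm high, origin at centre of underside; bystander, leave alone
- spare_tally: green order tally lying flat on the counter beside the stand, 110 (x) x 50 (y) x 8 mm, origin at centre of underside; not needed, leave alone
Not all that is in view belongs to the job. Of the things like the tally, leave any that is pink or red; of the rest the smaller one is meant.

How it is judged:
By the outcome, as a careful person would: the job done as asked, in the order asked, and still so for the second after the job is handed in, with the robot touching nothing.
It also fails if it takes over 38 s, if anything falls off the work surface, if the arm or the gripper's body presses on something with over 40 N, if the wrist force passes 120 N, or if a joint passes its speed limit or range.

## Working session

There is one attempt and no reset: what is moved stays moved. The work goes in short steps, Python scripts to look and compute and a tool call to move; the robot and the scene stay as the last step left them, time stands still between calls to the robot, and variables do not carry over. Pictures are saved under pics/ and viewed, at most 10 in all, crops included, and the job is handed in when it is done.

Besides the shell and the picture viewer there is one more tool, called after ">>>" as a command line: name --pt "numbers of a row" for each row, then --argument value for the rest. arm_command: Moves the arm, as the interface text tells. Its arguments: {"type":"object","properties":{"deltas":{"type":"array"}},"required":["deltas"]}

```bash
mkdir -p pics
cat > h.py <<'E'
import numpy as np, cv2
from station import sense, capture, finish_job, tip_reach
def save(n,f):
    c=capture(n); cv2.imwrite('pics/'+f,c['pixels']); return c
def K(c):
    f=c['pixels'].shape[0]/2/np.tan(np.radians(c['fovy'])/2)
    return np.array([[f,0,c['cx']],[0,f,c['cy']],[0,0,1.]]),np.array([c['k1'],0,0,0,0.])
def ray(c,uv,z):
    k,d=K(c); p=cv2.undistortPoints(np.array(uv,float).reshape(-1,1,2),k,d)[:,0]
    R=cv2.Rodrigues(np.array(c['rvec'],float))[0]; o=-R.T@np.array(c['tvec'],float)
    v=np.c_[p,np.ones(len(p))]@R
    return o+v*((np.broadcast_to(z,len(p))-o[2])/v[:,2])[:,None]
def proj(c,P):
    k,d=K(c); return cv2.projectPoints(np.array(P,float).reshape(-1,3),np.array(c['rvec'],float),np.array(c['tvec'],float),k,d)[0][:,0]
E
python3 - <<'E'
from h import *
import pickle
cs={n:save(n,n+'0.png') for n in('top','side')}
pickle.dump(cs,open('c0.pkl','wb'))
s=sense();print(tip_reach,s['tcp_pos'],s['ee_rot'],s['gripper_width'])
E
```

```text
0.019 [0.23670629 0.57790635 0.24054656] [[ 9.25297922e-01 -3.79240451e-01 -6.59300776e-04]
 [-3.79241010e-01 -9.25296012e-01 -1.88295139e-03]
 [ 1.04042955e-04  1.99232490e-03 -9.99998010e-01]] 0.9997499341933479
```

View pics/top0.png

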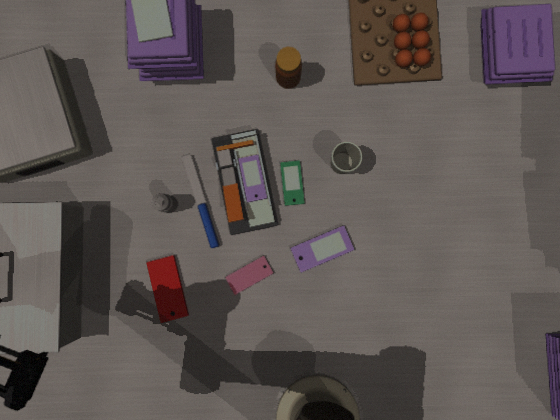

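View pics/side0.png

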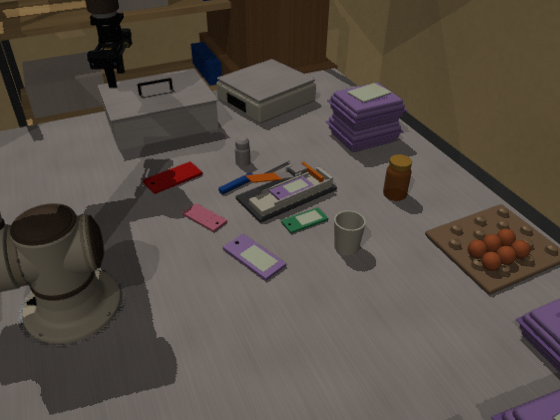

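The stand is at about (245,180) in the top view, jaw bar towards (237,146), tab at (232,200). The lilac tally in its lane is at (252,178), with the knife to its left and the green spare to its right. I'll take an enlarged crop next.

Run:
```python
import cv2
i=cv2.imread('pics/top0.png')[120:245,180:310]
cv2.imwrite('pics/top0c.png',cv2.convertScaleAbs(cv2.resize(i,None,fx=4.8,fy=4.8,interpolation=cv2.INTER_CUBIC),alpha=1.5))
```

```text
(no output)
```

View pics/top0c.png

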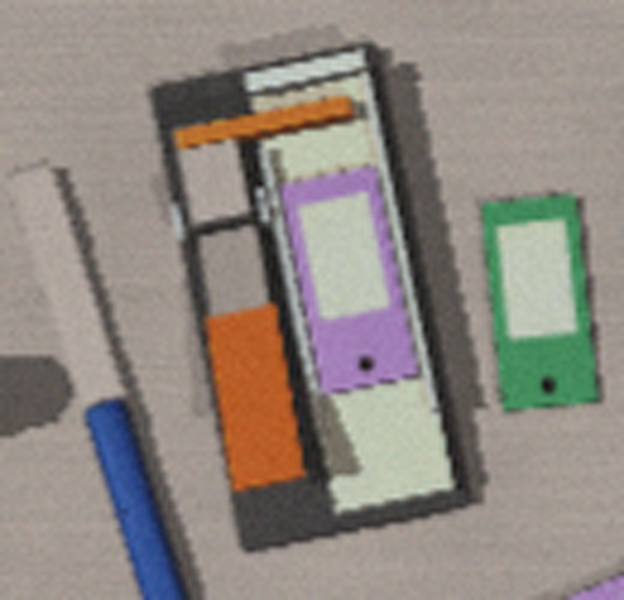

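```bash
cat > m.py <<'E'
from h import *
import pickle
from scipy.optimize import least_squares
c=pickle.load(open('c0.pkl','rb'))['top']
px=lambda l:np.array(l)/4.8+[180-.4,120-.4]
img=px([(152,88),(375,45),(470,503),(245,550),(455,487),(337,514),(233,490),(305,474)])
mod=np.array([(80,84,12),(80,-38,12),(-170,-38,12),(-170,84,12),(-160,-31,30),(-160,31,30),(-142,74,70),(-142,38,70)])/1e3
def T(p,m): 
    a=p[2]; return np.c_[m[:,0]*np.cos(a)-m[:,1]*np.sin(a)+p[0],m[:,0]*np.sin(a)+m[:,1]*np.cos(a)+p[1],m[:,2]]
w=ray(c,img,mod[:,2]); d=w[1]-w[2]
p0=[*w.mean(0)[:2],np.arctan2(d[1],d[0])]
r=least_squares(lambda p:(proj(c,T(p,mod))-img).ravel(),p0,loss='soft_l1')
p=r.x;print('pose',p,np.degrees(p[2]));print(r.fun.reshape(-1,2).round(1))
t=ray(c,px([(283,185),(375,167),(418,374),(322,393)]),.038)
R=np.array([[np.cos(p[2]),-np.sin(p[2])],[np.sin(p[2]),np.cos(p[2])]])
print('tally corners in stand',((t[:,:2]-p[:2])@R*1e3).round(1))
np.save('pose.npy',p)
E
python3 m.py
```

```text
pose [0.62642828 0.15627016 0.18555997] 10.631803254317088
[[-0.7 -0.8]
 [ 0.4 -1.6]
 [ 0.6  0.3]
 [-0.7  0.5]
 [-0.   0.1]
 [-0.4 -0.4]
 [ 0.3  0.5]
 [ 0.4  0.7]]
tally corners in stand [[   8.1   23.6]
 [   7.7  -24.1]
 [-100.4  -24.4]
 [-100.    25.1]]
```

```bash
cat > go.py <<'E'
import sys
from h import *
from scipy.spatial.transform import Rotation as Ro
p=np.load('pose.npy'); s=sense(); R=np.array(s['ee_rot']); t=np.array(s['tcp_pos'])
a=p[2]; X=np.array([np.cos(a),np.sin(a),0]);Y=np.array([-np.sin(a),np.cos(a),0])
D=np.c_[X,-Y,[0,0,-1]]
o=np.array([p[0],p[1],0])
print('t',s['time_s'],'tip in stand mm',((t-o)@np.c_[X,Y]*1e3).round(1),((t[2]-tip_reach)*1e3).round(1),'width',round(s['gripper_width']*87,1),'F stand',(np.array(s['wrist_force'])@np.c_[X,Y,[0,0,1]]).round(1))
if len(sys.argv)>3:
    x,y,z=[float(v)/1e3 for v in sys.argv[1:4]]
    g=o+x*X+y*Y+[0,0,z+tip_reach]
    print('rot',Ro.from_matrix(R.T@D).as_rotvec().round(4),'shift cm',(R.T@(g-t)*100).round(2))
E
python3 go.py -117 28 150
```

```text
t 0.1 tip in stand mm [-305.2  486.3] 221.5 width 87.0 F stand [-0.6 -0.2 -0.5]
rot [ 2.000e-03  5.000e-04 -5.745e-01] shift cm [40.71 28.23  7.22]
```

>>> arm_command --pt "0.002 0 -0.575 40.7 28.2 0 0.06" --pt "0.002 0 -0.575 40.7 28.2 0 0.06" --pt "0.002 0 -0.575 40.7 28.2 0 0.06" --pt "0.002 0 -0.575 40.7 28.2 0 0.06" --pt "0.002 0 -0.575 40.7 28.2 0 0.06" --pt "0.002 0 -0.575 40.7 28.2 0 0.06" --pt "0.002 0 -0.575 40.7 28.2 0 0.06" --pt "0.002 0 -0.575 40.7 28.2 0 0.06"

```text
time_s: 0.77
tcp_pos: [0.4185, 0.2974, 0.2414]
ee_rot: [[0.983, 0.186, -0.0], [0.186, -0.983, 0.002], [0.0, -0.002, -1.0]]
wrist_force: [1.7, 0.7, -0.8]
gripper_width: 0.507
gripper_force: 0.0
```

```bash
python3 go.py -117 28 150
```

```text
t 0.7667 tip in stand mm [-178.3  177. ] 222.4 width 44.1 F stand [ 1.8  0.4 -0.8]
rot [-0.0017 -0.0002  0.0011] shift cm [ 6.11 14.92  7.22]
```

>>> arm_command --pt "-0.0017 0 0.001 6.1 14.9 7.2 0.06" --pt "-0.0017 0 0.001 6.1 14.9 7.2 0.06" --pt "-0.0017 0 0.001 6.1 14.9 7.2 0.06" --pt "-0.0017 0 0.001 6.1 14.9 7.2 0.06" --pt "-0.0017 0 0.001 6.1 14.9 7.2 0.06" --pt "-0.0017 0 0.001 6.1 14.9 7.2 0.06" --pt "-0.0017 0 0.001 6.1 14.9 7.2 0.06" --pt "-0.0017 0 0.001 6.1 14.9 7.2 0.06"

```text
time_s: 1.43
tcp_pos: [0.5057, 0.1651, 0.1698]
ee_rot: [[0.983, 0.185, 0.001], [0.185, -0.983, 0.001], [0.001, -0.001, -1.0]]
wrist_force: [0.3, 0.1, 0.1]
gripper_width: 0.47
gripper_force: 0.0
```

```bash
python3 - <<'E'
from h import *
import pickle
c=save('wrist','w1.png'); pickle.dump(c,open('w1.pkl','wb'))
E
python3 go.py -117 28 80
```

```text
t 1.4833 tip in stand mm [-117.    31.4] 151.0 width 40.8 F stand [-0.3  1.   0.1]
rot [-0.0008 -0.0019  0.0011] shift cm [-0.01  0.34  7.1 ]
```

View pics/w1.png

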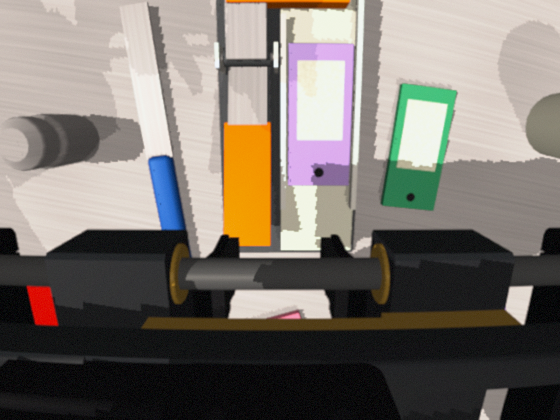

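The tally's rear edge is at v≈185 (u 289–352), and the tab's end is at v≈245 (u 224–271). Next I'll convert these to stand coordinates.

Run:
```python
from h import *
import pickle
c=pickle.load(open('w1.pkl','rb'));p=np.load('pose.npy')
R=np.array([[np.cos(p[2]),-np.sin(p[2])],[np.sin(p[2]),np.cos(p[2])]])
w=ray(c,[(289,44),(354,44),(352,184),(289,185),(224,245),(271,246),(281,250),(352,249)],[.038]*4+[.07]*2+[.03]*2)
print(((w[:,:2]-p[:2])@R*1e3).round(1))
```

```text
[[   7.3   23.5]
 [   7.8  -25.9]
 [-100.2  -28.9]
 [-101.1   22.9]
 [-141.5   72.7]
 [-142.2   37.1]
 [-160.9   29.3]
 [-160.1  -33.7]]
```

Both views agree to within 2 mm. Descending behind the tally and onto the tab.

>>> arm_command --pt "-0.001 -0.002 0.001 0 0.4 2 0.06" --pt "-0.001 -0.002 0.001 0 0.4 4 0.06" --pt "-0.001 -0.002 0.001 0 0.4 6 0.06" --pt "-0.001 -0.002 0.001 0 0.4 7 0.06" --pt "-0.001 -0.002 0.001 0 0.4 7 0.06" --pt "-0.001 -0.002 0.001 0 0.4 7 0.06"

```text
time_s: 1.98
tcp_pos: [0.5066, 0.1613, 0.0998]
ee_rot: [[0.983, 0.185, -0.001], [0.185, -0.983, -0.001], [-0.001, 0.001, -1.0]]
wrist_force: [1.2, 1.1, 0.4]
gripper_width: 0.47
gripper_force: 0.0
```

```bash
python3 go.py -117 27 33
```

```text
t 1.9833 tip in stand mm [-116.9   27.1] 80.8 width 40.9 F stand [1.4 0.9 0.4]
rot [0.001  0.0009 0.0004] shift cm [-0.01  0.01  4.78]
```

>>> arm_command --pt "0 0 0 0 0 0.8 0.06" --pt "0 0 0 0 0 1.6 0.06" --pt "0 0 0 0 0 2.4 0.06" --pt "0 0 0 0 0 3.2 0.06" --pt "0 0 0 0 0 4.0 0.06" --pt "0 0 0 0 0 4.5 0.06" --pt "0 0 0 0 0 4.75 0.06" --pt "0 0 0 0 0 4.75 0.06"

```text
time_s: 2.65
tcp_pos: [0.5061, 0.1603, 0.0511]
ee_rot: [[0.983, 0.183, -0.002], [0.183, -0.983, -0.002], [-0.003, 0.001, -1.0]]
wrist_force: [-2.2, 0.6, 2.2]
gripper_width: 0.473
gripper_force: 1.1
```

```bash
python3 go.py -60 27 33; python3 -c "
from h import *
save('side','s2.png');i=cv2.imread('pics/s2.png')[110:260,200:400];cv2.imwrite('pics/s2c.png',cv2.resize(i,None,fx=4,fy=4,interpolation=2))"
```

```text
t 2.65 tip in stand mm [-117.5   26.1] 32.1 width 41.2 F stand [-2.   1.   2.2]
rot [ 0.0013  0.0026 -0.0014] shift cm [ 5.75 -0.09 -0.1 ]
```

View pics/s2c.png

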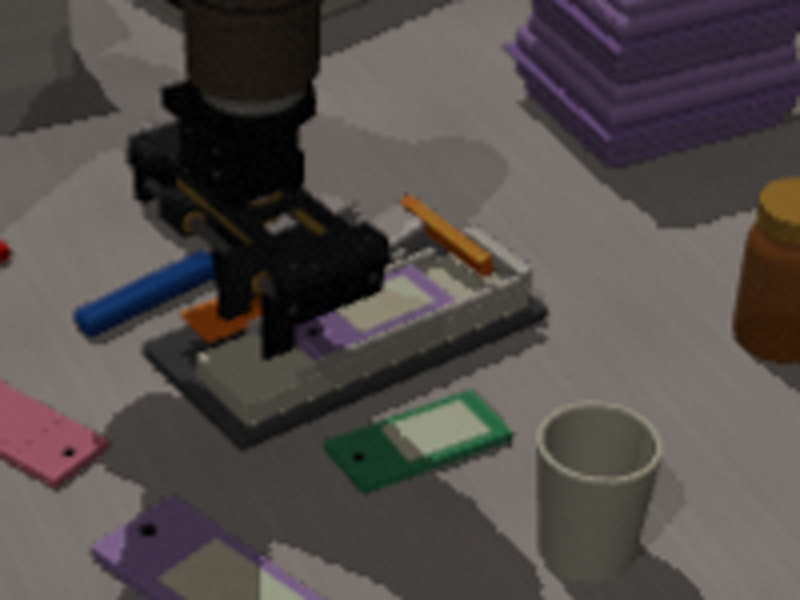

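The tab at (220,315) is pressed down and the jaw at (445,235) is raised. The other finger at (275,340) stands just behind the tally. Pushing.

>>> arm_command --pt "0 0 0 0.5 -0.05 0 0.06" --pt "0 0 0 1.0 -0.05 0 0.06" --pt "0 0 0 1.5 -0.05 0 0.06" --pt "0 0 0 2.0 -0.05 0 0.06" --pt "0 0 0 2.5 -0.05 0 0.06" --pt "0 0 0 3.0 -0.05 0 0.06" --pt "0 0 0 3.5 -0.05 0 0.06" --pt "0 0 0 4.0 -0.05 0 0.06"

```text
time_s: 3.37
tcp_pos: [0.546, 0.1682, 0.0518]
ee_rot: [[0.983, 0.183, -0.002], [0.183, -0.983, -0.001], [-0.002, 0.001, -1.0]]
wrist_force: [-2.7, 0.8, 2.9]
gripper_width: 0.468
gripper_force: 1.9
```

```bash
python3 go.py -61 27 32.5
```

```text
t 3.3667 tip in stand mm [-76.8  26.5] 32.8 width 40.7 F stand [-2.5  1.2  2.9]
rot [ 0.001   0.0018 -0.0015] shift cm [ 1.58 -0.05  0.03]
```

>>> arm_command --pt "0 0 0 0.3 0 0 0.06" --pt "0 0 0 0.6 0 0 0.06" --pt "0 0 0 0.9 0 0 0.06" --pt "0 0 0 1.1 0 0 0.06" --pt "0 0 0 1.3 0 0 0.06" --pt "0 0 0 1.4 0 0 0.06" --pt "0 0 0 1.4 0 0 0.06"

```text
time_s: 3.95
tcp_pos: [0.5584, 0.1705, 0.0516]
ee_rot: [[0.983, 0.182, -0.004], [0.182, -0.983, -0.002], [-0.004, 0.001, -1.0]]
wrist_force: [-6.7, -0.5, 5.9]
gripper_width: 0.47
gripper_force: 3.5
```

```bash
python3 go.py -61 27 32.5
```

```text
t 3.95 tip in stand mm [-64.2  26.6] 32.6 width 40.9 F stand [-6.7  0.7  5.9]
rot [ 0.0012  0.004  -0.0021] shift cm [ 0.32 -0.04  0.01]
```

>>> arm_command --pt "0 0 0 0.1 0 0 0.06" --pt "0 0 0 0.2 0 0 0.06" --pt "0 0 0 0.2 0 0 0.06"

```text
time_s: 4.2
tcp_pos: [0.5587, 0.1705, 0.0515]
ee_rot: [[0.983, 0.182, -0.007], [0.182, -0.983, -0.003], [-0.008, 0.002, -1.0]]
wrist_force: [-9.6, 0.8, 8.3]
gripper_width: 0.471
gripper_force: 5.5
```

```bash
python3 go.py -61 27 32.5;  python3 -c "
from h import *
c=save('wrist','w3.png');import pickle;pickle.dump(c,open('w3.pkl','wb'))"
```

```text
t 4.2 tip in stand mm [-63.9  26.5] 32.5 width 40.9 F stand [-9.3  2.5  8.3]
rot [ 0.0016  0.0075 -0.0027] shift cm [ 0.29 -0.05 -0.  ]
```

View pics/w3.png

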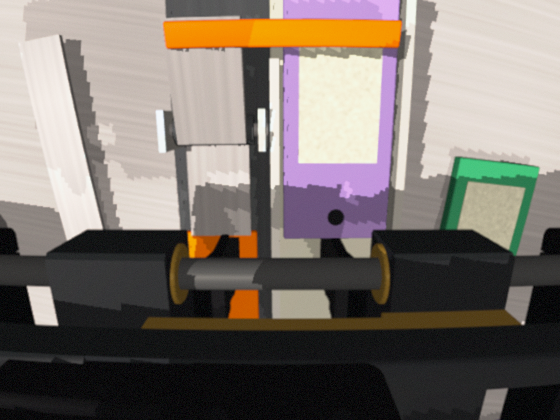

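Run:
```python
from h import *
import pickle
c=pickle.load(open('w3.pkl','rb'));p=np.load('pose.npy')
R=np.array([[np.cos(p[2]),-np.sin(p[2])],[np.sin(p[2]),np.cos(p[2])]])
w=ray(c,[(284,237),(388,238),(215,145),(190,235)],[.038,.038,.036,.032])
print(((w[:,:2]-p[:2])@R*1e3).round(1))
a=cv2.imread('pics/w3.png')[0:60,150:430]
c=save('top','t3.png');i=c['pixels'][125:200,200:300]
j=cv2.imread('pics/t3.png');s=capture('side')['pixels'][140:215,230:350]
o=np.zeros((600,800,3),np.uint8)
o[:300,:400]=cv2.convertScaleAbs(cv2.resize(i,(400,300),interpolation=2),alpha=1.5)
o[300:,:480*1]=0
s2=cv2.resize(s,None,fx=4,fy=4,interpolation=2);o[300:,:480]=cv2.convertScaleAbs(s2,alpha=1.5)
o[:60,410:690]=a
cv2.imwrite('pics/m3.png',o)
```

```text
[[-52.3  23.9]
 [-53.1 -27. ]
 [ -8.2  55.7]
 [-53.2  71.3]]
```

View pics/m3.png

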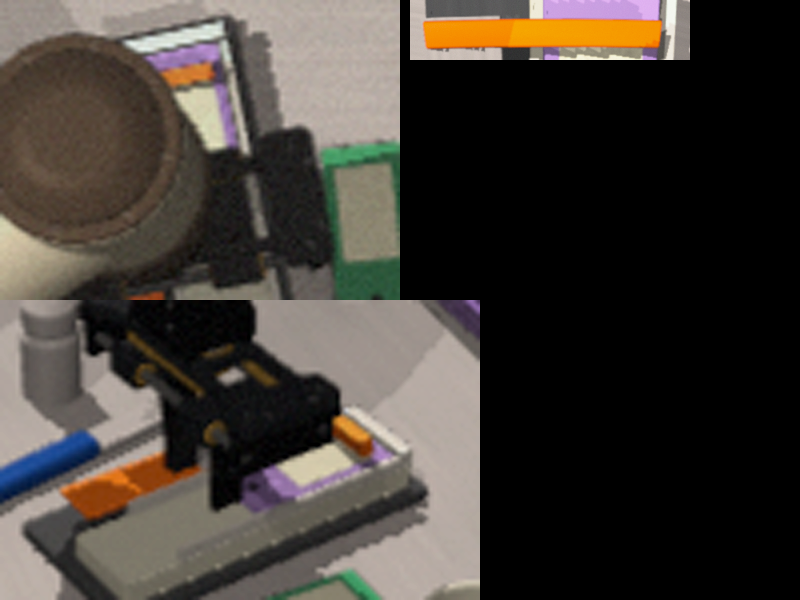

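The tally's rear edge measures about -52.5 mm (home is -52), and its front meets the stop at (180,50) in the top view. The push force also climbs with no further motion. Backing off slightly with the tab still held, then rising.

>>> arm_command --pt "0 0 0 -0.3 0 0 0.06" --pt "0 0 0 -0.7 0 0 0.06" --pt "0 0 0 -0.7 0 0 0.06" --pt "0 0 0 -0.7 0 -0.3 0.06" --pt "0 0 0 -0.7 0 -0.7 0.06" --pt "0 0 0 -0.7 0 -1.2 0.06" --pt "0 0 0 -0.7 0 -2 0.06" --pt "0 0 0 -0.7 0 -3 0.06"

```text
time_s: 5.02
tcp_pos: [0.5534, 0.1693, 0.0814]
ee_rot: [[0.983, 0.183, -0.004], [0.183, -0.983, -0.003], [-0.005, 0.002, -1.0]]
wrist_force: [-0.1, 0.2, 0.1]
gripper_width: 0.469
gripper_force: 0.0
```

>>> arm_command --pt "0 0 0 0 0 -3 0.06" --pt "0 0 0 0 0 -6 0.06" --pt "0 0 0 0 0 -10 0.06" --pt "0 0 0 0 0 -14 0.06" --pt "0 0 0 -4 0 -16 0.06" --pt "0 0 0 -8 0 -16 0.06" --pt "0 0 0 -8 0 -16 0.06" --pt "0 0 0 -8 0 -16 0.06"

```text
time_s: 5.68
tcp_pos: [0.4738, 0.1545, 0.2431]
ee_rot: [[0.983, 0.184, -0.001], [0.184, -0.983, -0.0], [-0.001, -0.0, -1.0]]
wrist_force: [0.7, 0.3, -0.6]
gripper_width: 0.472
gripper_force: 0.0
```

```bash
python3 go.py
python3 - <<'E'
from h import *
c=save('wrist','w4.png');a=c['pixels'][:240,100:500]
s=capture('side')['pixels'][130:220,230:350]
o=np.zeros((600,800,3),np.uint8);o[:240,:400]=a
o[240:600,:480]=cv2.convertScaleAbs(cv2.resize(s,None,fx=4,fy=4,interpolation=2),alpha=1.5)
t=capture('top')['pixels'][125:205,205:285];o[:320,480:800]=cv2.convertScaleAbs(cv2.resize(t,None,fx=4,fy=4,interpolation=2),alpha=1.5)
cv2.imwrite('pics/m4.png',o)
E
```

```text
t 5.6833 tip in stand mm [-150.3   26.4] 224.1 width 41.1 F stand [ 0.8  0.2 -0.6]
```

View pics/m4.png

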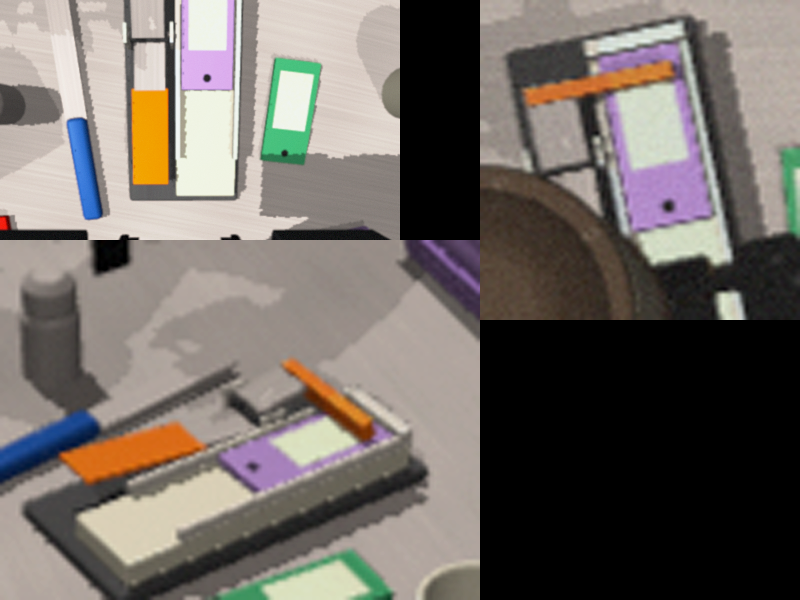

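The jaw is resting on the tally, its front edge is against the stop, the bystanders haven't moved, and the arm is clear.

```bash
python3 -c "
from station import finish_job
print(finish_job())"
```

```text
the job is handed in; nothing more can be done
None
```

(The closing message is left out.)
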